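# Factory-reset the home-office router with a stylus

### The arm

A 6-joint arm with a two-finger parallel gripper is mounted at the origin on the work surface. World frame = base frame: x ahead of the robot, y to its left, z up, the work surface at z = 0. Lengths are in m, angles in rad, forces in N, time in s.
With the tool pointing down it reaches from about 0.25 to 0.725 m from the base axis. Payload 4 kg.
Tool frame: the origin (TCP) lies at the very end of the fingers, on their centre line; the grasp point (between the pads) lies 19 mm behind it (bot.pinch_z is the distance from the TCP to the grasp point, in m); z points along the fingers, x is the direction in which the jaws open and shut, and the axes are right-handed (so a half turn about z gives the same grasp; the last joint's range is limited). The gripper opens to 85 mm and grips with 20 to 120 N. Pads are 22 mm wide; open, the fingers measure 114 mm over their backs; the gripper's body (76 mm by 85 mm) begins 54 mm behind the grasp point. The pads swing forward as they close: fully open they stand 13 mm farther back than shut.
Start: joints at [1.25, 0.241, 0.005, 1.335, 0, 1.571], TCP at [0.158, 0.474, 0.231] pointing down, gripper open.
Joint ranges: [-2.72, 2.72], [-1.05, 1.87], [-1.09, 1.28], [-1.99, 2.15], [-1.42, 1.44], [-3.14, 3.14]. Speed limits (rad/s): [2.79, 2.79, 3.14, 3.14, 3.14, 3.14].

### API

Orientations are given as a unit quaternion [x, y, z, w].
In Python, from workcell import bot gives the robot as it stands. The module is installed in compiled form; this text tells all that it offers.
- The arm moves only by the shell command python3 -m inch 'ROWS'. ROWS is JSON, a list of rows, each a list of 7 numbers: the shift along the tool's x, y, z scaled (see below), then the turn, a rotation vector about the tool's x, y, z scaled (see below), then the gripper command: -1 is fully open, 1 is shut, values between are in proportion. In form: [[x, y, z, wx, wy, wz, gripper], ...]. A call has exactly 8 rows; each row shifts and turns the commanded pose from where the row before left it, along the tool's axes as they then stand; what a row does not reach is not made up. The controller multiplies each number of a shift by 2.5 cm and each number of a turn by 180 degrees. A row lasts 1/10 s, in which the tool goes at most 50 mm and 8.59 degrees, less where a joint would pass 70% of its speed; a pose out of reach is approached as far as the arm can. A call with a number of a shift or a turn outside -1 to 1 is refused whole. A call with a gripper value outside its range is refused whole. The fingers move at their own pace and stop on an object; the grip force is fixed at half the most. Time passes only in rows, so rows that do not move let the fingers close, or fill a call up. It gives the time, the measured TCP pose, the force and the opening at its end, in the units of the state.
- bot.get_obs(): the state, without advancing time (a new reading comes with each control period).
- bot.camera(name): name is "scene" or "top"; returns (picture, depth): 400x640x3 uint8, blue, green, red; 400x640 float32, m along the optical axis (not along the pixel's ray), 0 where there is no reading.
- bot.get_calibration(name): a dict with "vfov" (degrees; the focal length in pixels is half the picture's height over the tangent of half this angle, whatever the lens; pixels are square), "cx", "cy" (the principal point, pixels), "dist_coeffs" ([k1, k2, p1, p2, k3] as OpenCV has them; the pictures are not rectified), "R" (3x3) and "t" (3): a world point X has camera coordinates R X + t. Camera axes: x right, y down, z forward; pixel columns grow to the right and rows downward; lengths in m; the calibration is good to about 2 mm. A picture is of the moment at which its call begins. get_calibration takes no time and is no camera call.
- bot.job_done(): hands the job in, once; it reports no verdict.
The state is a dict: "clock": time; "joint_pos": joint angles; "joint_vel": joint speeds; "tau": joint torques, N m; "eef_pos": TCP position; "tool_rot": TCP orientation; "ft_force": force on the tool from outside, world axes, zero at the start; "ft_torque": the same for the moment, N m; "grip_width": finger opening in m.
Only numpy, scipy, OpenCV 4.12 (cv2) and the standard library are available. Lean on these libraries where they do the work, as an engineer would, in place of code of your own. Each camera call takes 0.05 s, during which the arm holds its last target.

### The job

The router lies on its face so that you can get at its back panel. Switch it on at the rocker, then take the silver stylus with the blue end out of the pen block, put its tip straight down into the red-ringed reset hole and hold the recessed button fully down for a good five seconds; finish while still gripping the stylus and holding the button down. Leave the other pens and everything else on the desk where they are.

Things in the scene. Friction and masses are not known exactly. Their poses are not given: they have to be found in the camera images.
- router: White tower-type router lying on its face, fixed to the desk, turned any way: 210 (its x) by 160 (y) by 50 mm high; dark-grey back panel on top, flat at 50 mm above the desk, with flat sockets, label and vents (under 2 mm high). White foot at its -x end: outer face at x = -125, 180 wide, 56 mm high. Origin: centre of underside, z up. Rocker centred at x 55, y 35; reset hole at x -55, y 35 mm
- power (a joint): Hinge of the black power rocker, rad: 0 = off (start), 0.36 = fully on. A snap rocker, sprung to either end: it tips over at 0.18 and then stays
- rocker_on_end (a point): Point on top of the rocker's ON half (white bar; the OFF half has a white ring), 11 mm from the pivot towards the router's +x; moves with the rocker. Rocker: 28 mm long (router x), 16 wide, a shallow V. Off: this half slopes up, its outer end 7 mm, this point 6 mm above the panel. Push it down (about 3 N here) until it is level, 2 mm above the panel, to switch on
- rocker_middle (a point): Middle of the rocker, above its pivot, fixed to the router, 2 mm above the panel. From here to rocker_on_end is the router's +x
- reset_hole (a point): Centre of the mouth of the reset hole, level with the panel (50 mm above the desk), axes as the router's. Round hole 9 mm wide with a 2.5 mm chamfer (14 mm wide at the panel), a red ring of 19 mm printed round it. The button's face lies 6 mm below the panel
- reset (a joint): Slide of the red reset button (8 mm wide) down in the hole, m: 0 = out, 0.004 = fully down. Spring: 2.4 N to start it, 5.6 N fully down; it comes up again when let go.
- stylus: Round stylus, silver barrel 10 mm thick with blue end cap, 118 mm long, 25 g, standing tip down in one of the block's four holes (varies). Origin at its tip, z along it to the blue end. Tip 4 mm thick for 14 mm, then a cone to the full barrel at 27 mm. In the block its tip is 8 mm above the desk: the barrel stands free from 42 to 118 mm from the tip. May lean up to 3 degrees
- stylus_tip (a point): The stylus's tip (rounded, 4 mm thick); the same point as its origin.
- pen_block: Pale wooden block, 200 (its x) by 52 (y) by 50 mm high, fixed on the desk; origin: centre of underside. Four holes in a row along its x at -72, -24, 24, 72 mm, 11.5 mm wide, 42 deep, 6 mm wide near the bottom. All pens stand to about 126 mm above the desk. Free room for fingers is on both long sides of the row (block's +y and -y)
- red_pen: Ballpoint pen; red with a steel clip; same shape as the stylus otherwise (10 mm barrel, 115 to 118 mm long, origin at its lower tip, z up along it). It stands in another hole of the pen block and is to be left there.
- yellow_pencil: Pencil; yellow with a pink end; same shape as the stylus otherwise (10 mm barrel, 115 to 118 mm long, origin at its lower tip, z up along it). It stands in another hole of the pen block and is to be left there.
- black_pen: Pen; black with a grey clip and end; same shape as the stylus otherwise (10 mm barrel, 115 to 118 mm long, origin at its lower tip, z up along it). It stands in another hole of the pen block and is to be left there.
- mug: Pale blue mug, 82 mm wide, 95 mm high, origin at the centre of its foot. Bystander beyond the router.
- stapler: Blue and black stapler, 150 by 36 by 53 mm, origin at the centre of its underside. Bystander.
- tape_dispenser: Black tape dispenser, 135 by 55 by 72 mm, origin at the centre of its underside. Bystander.
- phone: Black phone lying flat, 147 by 71 by 9 mm, origin at the centre of its underside. Bystander.
- power_adapter: Black power adapter, 120 (with its plug pins) by 50 by 34 mm, origin at the centre of its underside. Bystander.
- sticky_notes: Yellow pad of sticky notes, 76 by 76 by 16 mm, origin at the centre of its underside. Bystander.

How it is judged:
On the way, in this order (a step that is already met when the one before it is completed fails the run):
1. the router is switched on at its rocker, the reset button not yet pressed (value of joint power above 0.3 rad and value of joint reset below 0.001 m), for 0.2 s.
2. with the router on, the gripped stylus has held the reset button down for 4.5 s without a break (value of joint power above 0.3 rad and value of joint reset above 0.003 m and contact force between stylus and router above 1.5 N and contact force between the fingers and stylus above 2 N and horizontal distance between stylus_tip and reset_hole below 0.006 m and z of stylus_tip in the frame of reset_hole below -0.005 m and angle between stylus's own z axis and vertical below 0.4 rad), for 4.5 s.
At the end, for the whole second after the job is handed in: Still holding: rocker on (over 0.30 rad), reset button over 3 of its 4 mm down, pushed (over 1.5 N) by the stylus tip in the hole (within 6 mm of its axis, over 5 mm below the panel, stylus within 0.4 rad of upright), fingers gripping the stylus (over 2 N) (all of step 2); the arm keeps its last pose, push and grip.
It fails at once if another pen is pulled out or shifted by more than 30 mm (distance of any of red_pen, yellow_pencil, black_pen from where it was at the start of the episode above 0.03 m).
It fails at once if the mug, stapler, tape dispenser, phone, power adapter or sticky notes are moved by more than 30 mm (distance of any of mug, stapler, tape_dispenser, phone, power_adapter, sticky_notes from where it was at the start of the episode above 0.03 m).
It also fails if it takes over 67 s, if anything falls off the work surface, if the arm or the gripper's body presses on something with over 40 N, if the wrist force passes 120 N, or if a joint passes its speed limit or range.

## Working session

There is one attempt and no reset: what is moved stays moved. The work goes in short steps, Python scripts to look and compute and a shell command to move; the robot and the scene stay as the last step left them, time stands still between calls to the robot, and variables do not carry over. Pictures are saved under pics/ and viewed, and the job is handed in when it is done.

```bash
mkdir -p pics; cat > h.py <<'E'
from workcell import bot
import numpy as np, cv2
def cal(n):
    c=bot.get_calibration(n); f=200/np.tan(np.radians(c["vfov"])/2)
    K=np.array([[f,0,c["cx"]],[0,f,c["cy"]],[0,0,1]]); return K,np.array(c["dist_coeffs"],float),np.array(c["R"]),np.array(c["t"]).ravel()
def ray(n,u,v):
    K,d,R,t=cal(n); p=cv2.undistortPoints(np.array([[[u,v]]],float),K,d)[0,0]
    return -R.T@t, R.T@np.array([p[0],p[1],1])
def onz(n,u,v,z):
    o,r=ray(n,u,v); return o+r*(z-o[2])/r[2]
def proj(n,X):
    K,d,R,t=cal(n); return cv2.projectPoints(np.array(X,float).reshape(-1,3),cv2.Rodrigues(R)[0],t,K,d)[0][:,0]
def twov(a,b):
    A=np.zeros((3,3));B=np.zeros(3)
    for o,r in (a,b):
        r=r/np.linalg.norm(r);P=np.eye(3)-np.outer(r,r);A+=P;B+=P@o
    return np.linalg.solve(A,B)
E
python3 - <<'E'
from h import *
for n in("scene","top"):
    p,d=bot.camera(n); cv2.imwrite(f"pics/{n}0.png",p); np.save(n+"0.npy",d); cv2.imwrite(n+"raw0.png",p)
    print(bot.get_calibration(n))
print(bot.get_obs(),bot.pinch_z)
E
```

```text
{'vfov': 45.975858844273276, 'cx': 318.4718258778364, 'cy': 198.3525492442851, 'dist_coeffs': array([0.03883195, 0.        , 0.        , 0.        , 0.        ]), 'R': array([[ 0.12824302,  0.99166741, -0.01222599],
       [ 0.84041807, -0.11521204, -0.52955042],
       [-0.52654648,  0.0576362 , -0.84819035]]), 't': array([-0.11366625, -0.43649617,  1.76182659])}
{'vfov': 56.40027233598839, 'cx': 325.1748173813757, 'cy': 197.1826407527653, 'dist_coeffs': array([-0.0101277,  0.       ,  0.       ,  0.       ,  0.       ]), 'R': array([[ 0.01431911, -0.99962506,  0.02333901],
       [-0.99067603, -0.0173459 , -0.13513   ],
       [ 0.13548417, -0.02118646, -0.99055296]]), 't': array([0.00651315, 0.57239107, 1.39174733])}
{'clock': 0.1, 'joint_pos': array([ 1.25001063e+00,  2.41338094e-01,  3.84870261e-03,  1.33519581e+00,
       -2.75837718e-05,  1.57082199e+00]), 'joint_vel': array([-0.00066442, -0.00229014,  0.00241621,  0.00053096,  0.00048421,
       -0.0019007 ]), 'tau': array([ 5.70327502e-04, -3.73137760e+01,  2.53009415e+01,  1.08080468e-02,
       -2.34756300e-05, -6.86681986e-06]), 'eef_pos': array([0.15748465, 0.47395131, 0.23049784]), 'tool_rot': array([ 8.10967146e-01,  5.85090930e-01, -7.57826021e-04,  5.63787607e-04]), 'ft_force': array([-0.23090505, -0.73012699,  0.12227107]), 'ft_torque': array([-0.01855039, -0.00283355,  0.03333921]), 'grip_width': 0.08521433638629666} 0.0187
```

View pics/scene0.png

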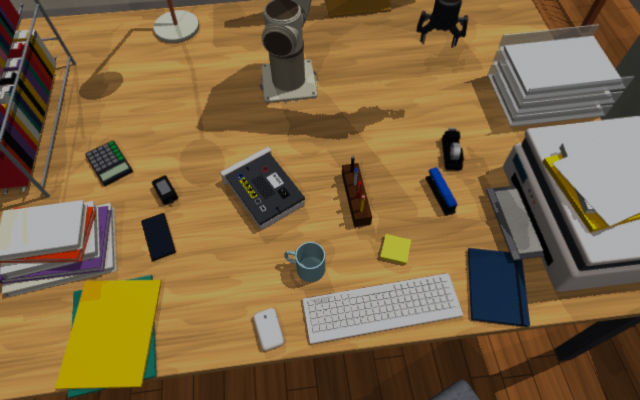

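View pics/top0.png

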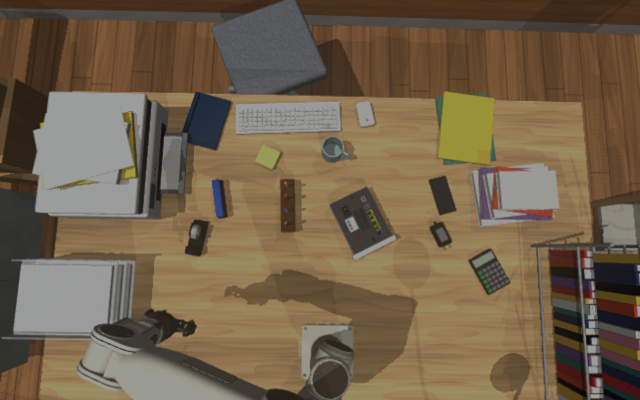

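The pictures show the router at scene (262,188) / top (363,222) and the pen block at scene (356,193) / top (288,205). I'll enlarge both.

```bash
python3 - <<'E'
from h import *
a=cv2.imread("sceneraw0.png");b=cv2.imread("topraw0.png")
z=lambda im,x,y,w,h,s:cv2.resize(im[y:y+h,x:x+w],None,fx=s,fy=s,interpolation=cv2.INTER_CUBIC)
cv2.imwrite("pics/s_router.png",z(a,215,140,100,95,6))
cv2.imwrite("pics/s_block.png",z(a,325,145,60,85,7))
cv2.imwrite("pics/t_router.png",z(b,320,180,85,85,7))
cv2.imwrite("pics/t_block.png",z(b,265,170,45,70,8))
E
```

```text
(no output)
```

View pics/s_router.png

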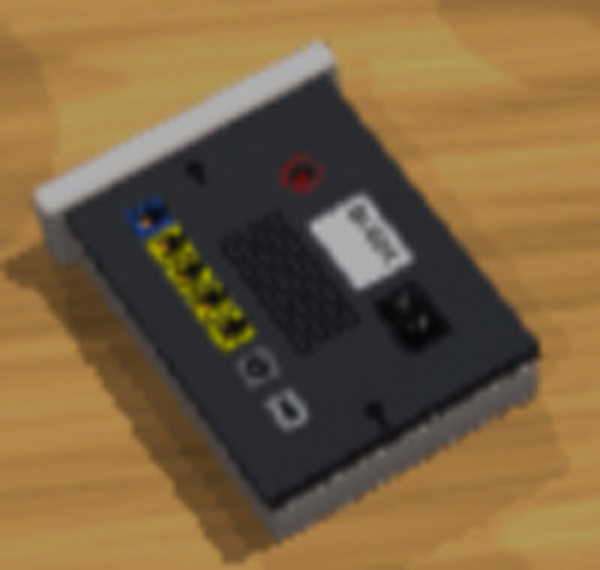

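View pics/s_block.png

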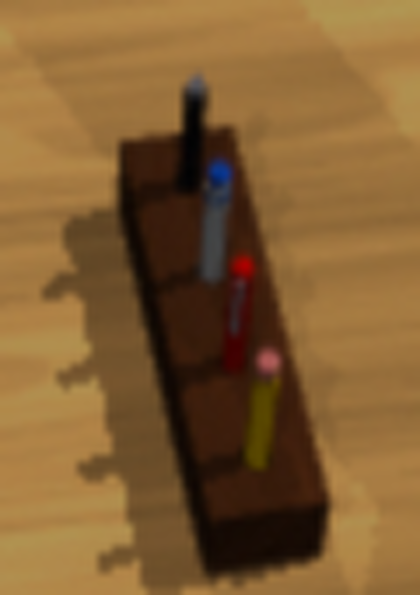

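View pics/t_router.png

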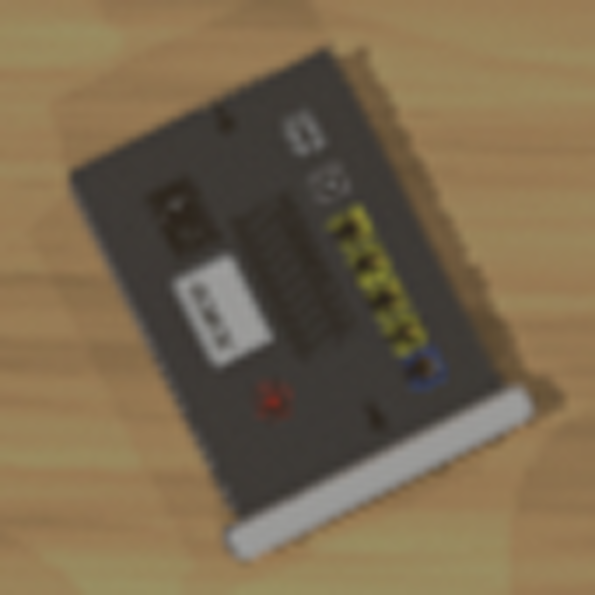

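View pics/t_block.png

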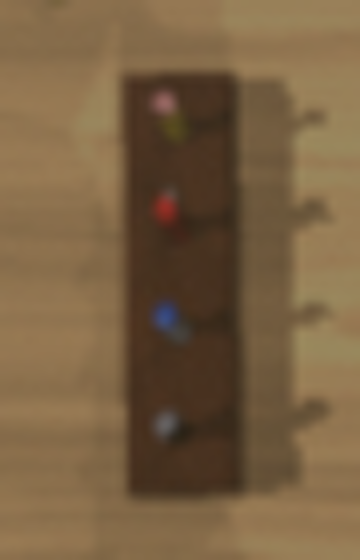

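```bash
cat > m.py <<'E'
from h import *
im={n:cv2.imread(n+"raw0.png") for n in("scene","top")}
dep={n:np.load(n+"0.npy") for n in im}
def cen(n,x0,y0,x1,y1,fn):
    h=cv2.cvtColor(im[n],cv2.COLOR_BGR2HSV).astype(int); p=im[n].astype(int)
    m=fn(h,p); M=np.zeros_like(m); M[y0:y1,x0:x1]=m[y0:y1,x0:x1]
    ys,xs=np.nonzero(M); return xs.mean(),ys.mean(),len(xs),M
red=lambda h,p:((h[...,0]<12)|(h[...,0]>168))&(h[...,1]>110)&(p[...,2]>60)
blue=lambda h,p:(h[...,0]>100)&(h[...,0]<130)&(h[...,1]>120)
whi=lambda h,p:(h[...,1]<50)&(h[...,2]>110)
pts={}
for nm,fn,z,bs,bt in (("ring",red,.05,(258,160,272,175),(353,230,365,243)),
  ("label",whi,.05,(264,171,286,190),(343,214,361,234)),
  ("blue",blue,.12,(350,164,361,178),(282,206,291,215)),):
    a=cen("scene",*bs,fn); b=cen("top",*bt,fn)
    P=onz("scene",*a[:2],z);Q=onz("top",*b[:2],z); T=twov(ray("scene",*a[:2]),ray("top",*b[:2]))
    print(nm,np.round(a[:3],1),np.round(b[:3],1),P.round(4),Q.round(4),T.round(4))
# router outline on panel via dark mask
dark=lambda h,p:(p.max(2)<75)&(p.max(2)-p.min(2)<22)
for n,b in (("scene",(222,148,308,228)),("top",(328,184,396,256))):
    m=cen(n,*b,dark)[3].astype(np.uint8)
    c=max(cv2.findContours(m,0,2)[0],key=cv2.contourArea)
    # outline pts -> panel plane -> min area rect
    W=np.array([onz(n,u,v,.05)[:2] for u,v in c[:,0]],np.float32)
    r=cv2.minAreaRect(W*1000); print(n,r,cv2.boxPoints(r).round(0).tolist())
E
python3 m.py
```

```text
ring [264.4 168.9  17. ] [358.1 236.9   9. ] [ 0.4251 -0.112   0.05  ] [ 0.4222 -0.1101  0.05  ] [ 0.4223 -0.1114  0.046 ]
label [274.4 180.  135. ] [351.4 223.8 115. ] [ 0.4714 -0.0839  0.05  ] [ 0.4709 -0.0844  0.05  ] [ 0.471  -0.0842  0.0494]
blue [355.9 169.4  11. ] [285.5 209.    2. ] [0.5149 0.1614 0.12  ] [0.5158 0.1592 0.12  ] [0.5158 0.1602 0.1214]
scene ((493.5301818847656, -118.31583404541016), (217.30239868164062, 166.82496643066406), 26.890300750732422) [[359.0, -93.0], [434.0, -242.0], [628.0, -144.0], [553.0, 5.0]]
top ((487.3861389160156, -118.06715393066406), (205.27284240722656, 159.11868286132812), 27.16892433166504) [[360.0, -94.0], [432.0, -236.0], [615.0, -142.0], [542.0, -0.0]]
```

```bash
cat > m2.py <<'E'
from m import *
print("----")
def wc(n,x0,y0,x1,y1,w):
    p=im[n].astype(float)[y0:y1,x0:x1]; q=np.clip(w(p),0,None)
    q[q<0.25*q.max()]=0
    Y,X=np.mgrid[y0:y1,x0:x1]; return (X*q).sum()/q.sum(),(Y*q).sum()/q.sum()
redw=lambda p:p[...,2]-np.maximum(p[...,0],p[...,1])-12
bluew=lambda p:p[...,0]-p[...,2]-20
dk=lambda p:48-p.max(2)
for nm,w,z,bs,bt in (("ring",redw,.05,(258,160,274,178),(351,229,367,246)),
  ("rocker",dk,.053,(275,184,293,202),(339,203,353,218)),
  ("blue",bluew,.122,(350,164,361,178),(281,205,292,216)),
  ("redtop",redw,.122,(355,178,363,187),(280,190,292,202)),):
    a=wc("scene",*bs,w); b=wc("top",*bt,w)
    print(nm,np.round(a,1),np.round(b,1),onz("scene",*a,z).round(4),onz("top",*b,z).round(4),twov(ray("scene",*a),ray("top",*b)).round(4))
# block top rectangle
brn=lambda h,p:(p.max(2)<95)&((h[...,0]<14))&(h[...,1]>60)
for n,b in (("scene",(338,158,376,228)),("top",(276,174,298,236))):
    m=cen(n,*b,brn)[3].astype(np.uint8)
    m=cv2.morphologyEx(m,cv2.MORPH_CLOSE,np.ones((5,5)))
    c=max(cv2.findContours(m,0,2)[0],key=cv2.contourArea)
    W=np.array([onz(n,u,v,.05)[:2] for u,v in c[:,0]],np.float32)
    r=cv2.minAreaRect(W*1000); print(n,r,cv2.boxPoints(r).round(0).tolist())
# stylus base point where barrel meets block top z=.05 : scene crop (211,278)/7+(325,145)
for u,v in ((211/7+325,280/7+145),):
    print("stylus base scene",onz("scene",u,v,.05))
print("stylus base top",onz("top",180/8+265,334/8+170,.05))
# depth check
for n,u,v in(("top",358,237),("top",346,211),("scene",264,169)):
    K,d,R,t=cal(n); p=cv2.undistortPoints(np.array([[[u,v]]],float),K,d)[0,0]; D=dep[n][v,u]
    print(n,(R.T@(np.array([p[0],p[1],1])*D-t)).round(4))
E
python3 m2.py
```

```text
ring [264.4 168.9  17. ] [358.1 236.9   9. ] [ 0.4251 -0.112   0.05  ] [ 0.4222 -0.1101  0.05  ] [ 0.4223 -0.1114  0.046 ]
label [274.4 180.  135. ] [351.4 223.8 115. ] [ 0.4714 -0.0839  0.05  ] [ 0.4709 -0.0844  0.05  ] [ 0.471  -0.0842  0.0494]
blue [355.9 169.4  11. ] [285.5 209.    2. ] [0.5149 0.1614 0.12  ] [0.5158 0.1592 0.12  ] [0.5158 0.1602 0.1214]
scene ((493.5301818847656, -118.31583404541016), (217.30239868164062, 166.82496643066406), 26.890300750732422) [[359.0, -93.0], [434.0, -242.0], [628.0, -144.0], [553.0, 5.0]]
top ((487.3861389160156, -118.06715393066406), (205.27284240722656, 159.11868286132812), 27.16892433166504) [[360.0, -94.0], [432.0, -236.0], [615.0, -142.0], [542.0, -0.0]]
----
ring [264.4 169.1] [358.3 236.7] [ 0.4256 -0.1119  0.05  ] [ 0.423 -0.111  0.05 ] [ 0.4231 -0.1118  0.0464]
rocker [283.3 192.9] [345.  210.5] [ 0.5247 -0.0607  0.053 ] [ 0.5206 -0.06    0.053 ] [ 0.5211 -0.0606  0.0475]
blue [356.  169.2] [285.2 209. ] [0.5156 0.1613 0.122 ] [0.5155 0.16   0.122 ] [0.5156 0.1607 0.1219]
redtop [359.4 182.8] [285.1 195.7] [0.5648 0.163  0.122 ] [0.5638 0.1619 0.122 ] [0.564  0.1626 0.1208]
scene ((545.386962890625, 158.35183715820312), (239.8638153076172, 57.17880630493164), 2.010427236557007) [[425.0, 183.0], [427.0, 126.0], [666.0, 134.0], [664.0, 191.0]]
top ((539.1331787109375, 160.1743927001953), (190.87747192382812, 45.752647399902344), 1.4893673658370972) [[443.0, 181.0], [444.0, 135.0], [635.0, 140.0], [634.0, 186.0]]
stylus base scene [0.52406321 0.16138759 0.05      ]
stylus base top [0.51267597 0.15734823 0.05      ]
top [ 0.4219 -0.1101  0.046 ]
top [ 0.5185 -0.0633  0.0569]
scene [ 0.4204 -0.1135  0.0435]
```

The ring is at about (0.4235,-0.111), yaw is 27.1°, the rocker pivot is at about (0.521,-0.061), and the stylus is at about (0.5155,0.160). The sizes and the 110 mm spacing agree. Next I turn tool x to the router's y and close the fingers.

```bash
cat >> h.py <<'E'
from scipy.spatial.transform import Rotation as Ro
def go(x,y,z,az=None):
    o=bot.get_obs(); R=Ro.from_quat(o["tool_rot"]).as_matrix()
    a=np.degrees(np.arctan2(R[1,0],R[0,0]))
    print("t",o["clock"],"pos",o["eef_pos"].round(4),"az",round(a,2),"tilt",R[:,2].round(4),"q",o["joint_pos"].round(2),"F",o["ft_force"].round(1),"w",round(o["grip_width"],4))
    print("units of shift",(R.T@(np.array([x,y,z])-o["eef_pos"])/.025).round(3))
    if az is not None: print("wz total units",round(-((az-a+180)%360-180)/180,4))
E
python3 -m inch '[[0,0,0,0,0,-0.042,1],[0,0,0,0,0,-0.042,1],[0,0,0,0,0,-0.042,1],[0,0,0,0,0,-0.042,1],[0,0,0,0,0,-0.042,1],[0,0,0,0,0,-0.042,1],[0,0,0,0,0,0,1],[0,0,0,0,0,0,1]]'
python3 -c "
from h import *
go(.534,-.055,.231,117.1)"
```

```text
clock: 0.9
eef_pos: [0.1576, 0.4742, 0.231]
tool_rot: [0.524, 0.852, -0.0, 0.0]
ft_force: [0.0, -0.3, -0.5]
grip_width: 0.0001
t 0.9 pos [0.1576 0.4742 0.231 ] az 116.82 tilt [-3.e-04 -8.e-04 -1.e+00] q [ 1.25  0.24  0.    1.34 -0.    0.78] F [ 0.  -0.3 -0.5] w 0.0001
units of shift [-2.5686e+01  3.8830e+00  1.1000e-02]
wz total units -0.0015
```

```bash
python3 -m inch '[[-0.5,0.15,0,0,0,0,1],[-1,0.15,0,0,0,0,1],[-1,0.15,0,0,0,0,1],[-1,0.15,0,0,0,0,1],[-1,0.15,0,0,0,0,1],[-1,0.15,0,0,0,0,1],[-1,0.15,0,0,0,0,1],[-1,0.15,0,0,0,0,1]]'
python3 -m inch '[[-1,0.15,0,0,0,0,1],[-1,0.15,0,0,0,0,1],[-1,0.15,0,0,0,0,1],[-1,0.15,0,0,0,0,1],[-1,0.15,0,0,0,0,1],[-1,0.15,0,0,0,0,1],[-1,0.15,0,0,0,0,1],[-1,0.15,0,0,0,0,1]]'
python3 -m inch '[[-1,0.15,0,0,0,0,1],[-1,0.15,0,0,0,0,1],[-1,0.15,0,0,0,0,1],[-1,0.15,0,0,0,0,1],[-1,0.15,0,0,0,0,1],[-1,0.15,0,0,0,0,1],[-1,0.15,0,0,0,0,1],[-1,0.15,0,0,0,0,1]]'
python3 -c "
from h import *
go(.534,-.055,.07,117.1)"
```

```text
clock: 1.7
eef_pos: [0.2702, 0.3193, 0.2314]
tool_rot: [0.523, 0.852, -0.0, 0.0]
ft_force: [-0.2, 0.3, 0.8]
grip_width: -0.0001
clock: 2.5
eef_pos: [0.3873, 0.1546, 0.2314]
tool_rot: [0.524, 0.852, -0.0, 0.0]
ft_force: [1.2, -0.2, 1.0]
grip_width: -0.0001
clock: 3.3
eef_pos: [0.5044, -0.01, 0.2313]
tool_rot: [0.524, 0.852, -0.0, -0.0]
ft_force: [0.8, -0.2, -0.6]
grip_width: 0.0003
t 3.3 pos [ 0.5044 -0.01    0.2313] az 116.86 tilt [-2.e-04 -3.e-04 -1.e+00] q [-0.02  0.25  0.02  1.34 -0.   -0.49] F [ 0.8 -0.2 -0.6] w 0.0003
units of shift [-2.14   0.245  6.453]
wz total units -0.0013
```

```bash
python3 -m inch '[[-0.8,0.1,0,0,0,0,1],[-0.8,0.1,0.4,0,0,0,1],[-0.54,0.045,1,0,0,0,1],[0,0,1,0,0,0,1],[0,0,1,0,0,0,1],[0,0,1,0,0,0,1],[0,0,1,0,0,0,1],[0,0,0.6,0,0,0,1]]'
python3 - <<'E'
from h import *
go(.534,-.055,.0525,117.1)
z=lambda im,x,y,w,h,s:cv2.resize(im[y:y+h,x:x+w],None,fx=s,fy=s,interpolation=cv2.INTER_CUBIC)
a,_=bot.camera("scene")
cv2.imwrite("pics/s1.png",z(a,215,110,110,110,6)[:600])
E
```

```text
clock: 4.1
eef_pos: [0.5323, -0.0539, 0.0792]
tool_rot: [0.524, 0.852, -0.001, -0.001]
ft_force: [0.7, 0.7, 0.8]
grip_width: 0.0001
t 4.1 pos [ 0.5323 -0.0539  0.0792] az 116.86 tilt [-0.0033 -0.     -1.    ] q [-0.1   0.43 -0.15  1.   -0.   -0.57] F [0.7 0.7 0.8] w 0.0001
units of shift [-0.072  0.045  1.069]
wz total units -0.0013
```

View pics/s1.png

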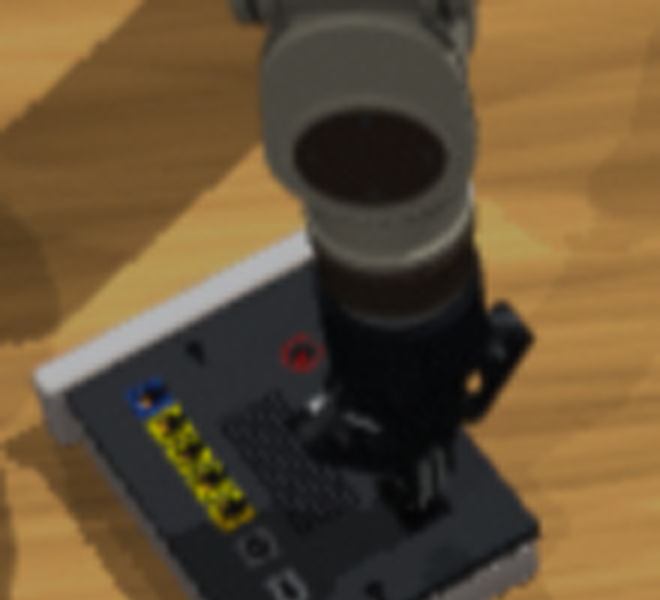

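The fingers are over the rocker, at about scene (286,190). Pressing down now.

```bash
python3 -m inch '[[0,0,0,0,0,0,1],[0,0,0.2,0,0,0,1],[0,0,0.2,0,0,0,1],[0,0,0.15,0,0,0,1],[0,0,0.1,0,0,0,1],[0,0,0.08,0,0,0,1],[0,0,0,0,0,0,1],[0,0,0,0,0,0,1]]'
python3 -c "
from h import *
go(.534,-.055,.0525,117.1)"
```

```text
clock: 4.95
eef_pos: [0.5342, -0.0531, 0.0631]
tool_rot: [0.523, 0.853, 0.0, 0.0]
ft_force: [0.4, -0.3, -0.7]
grip_width: -0.0001
t 4.95 pos [ 0.5342 -0.0531  0.0631] az 116.98 tilt [ 1.e-04  0.e+00 -1.e+00] q [-0.1   0.44 -0.17  0.96  0.   -0.57] F [ 0.4 -0.3 -0.7] w -0.0001
units of shift [-0.064 -0.041  0.424]
wz total units -0.0007
```

```bash
python3 -m inch '[[-0.06,-0.04,0.06,0,0,0,1],[0,0,0.1,0,0,0,1],[0,0,0.06,0,0,0,1],[0,0,0.06,0,0,0,1],[0,0,0.06,0,0,0,1],[0,0,0.06,0,0,0,1],[0,0,0.02,0,0,0,1],[0,0,0,0,0,0,1]]'
python3 -c "
from h import *
go(.534,-.055,.0525,117.1)"
```

```text
clock: 5.75
eef_pos: [0.5335, -0.055, 0.0522]
tool_rot: [0.523, 0.853, -0.0, -0.0]
ft_force: [-0.1, -0.3, -0.8]
grip_width: -0.0002
t 5.75 pos [ 0.5335 -0.055   0.0522] az 116.98 tilt [-9.e-04 -1.e-04 -1.e+00] q [-0.1   0.46 -0.18  0.93 -0.   -0.57] F [-0.1 -0.3 -0.8] w -0.0002
units of shift [-0.01   0.016 -0.011]
wz total units -0.0007
```

```bash
python3 -m inch '[[0,0,-0.3,0,0,0,1],[0,0,-1,0,0,0,1],[0,0,-1,0,0,0,1],[0,0,-1,0,0,0,1],[0,0,-1,0,0,0,1],[0,0,-1,0,0,0,1],[0,0,-1,0,0,0,1],[0,0,-0.7,0,0,0,1]]'
python3 -m inch '[[1,0,0,0,0,0,-1],[1,0,0,0,0,0,-1],[1,0,0,0,0,0,-1],[1,0,0,0,0,0,-1],[0,0,0,0,0,0.046,-1],[0,0,0,0,0,0.046,-1],[0,0,0,0,0,0.046,-1],[0,0,0,0,0,0,-1]]'
python3 - <<'E'
from h import *
go(.5155,.16,.18,92)
z=lambda im,x,y,w,h,s:cv2.resize(im[y:y+h,x:x+w],None,fx=s,fy=s,interpolation=cv2.INTER_CUBIC)
a,d=bot.camera("scene")
b,e=bot.camera("top"); cv2.imwrite("sceneraw1.png",a);cv2.imwrite("topraw1.png",b)
cv2.imwrite("pics/s2.png",np.hstack([z(a,250,155,60,60,6),z(b,330,195,60,60,6)]))
E
```

```text
clock: 6.55
eef_pos: [0.5344, -0.055, 0.2303]
tool_rot: [0.523, 0.853, 0.001, 0.001]
ft_force: [-0.7, -0.5, 0.7]
grip_width: -0.0001
clock: 7.35
eef_pos: [0.4885, 0.0343, 0.2282]
tool_rot: [0.694, 0.72, 0.0, 0.0]
ft_force: [-0.1, 0.8, 0.0]
grip_width: 0.0853
t 7.35 pos [0.4885 0.0343 0.2282] az 92.17 tilt [ 7.e-04 -0.e+00 -1.e+00] q [ 0.07  0.22 -0.03  1.32 -0.    0.03] F [-0.1  0.8  0. ] w 0.0853
units of shift [4.984 1.269 1.928]
wz total units 0.001
```

View pics/s2.png

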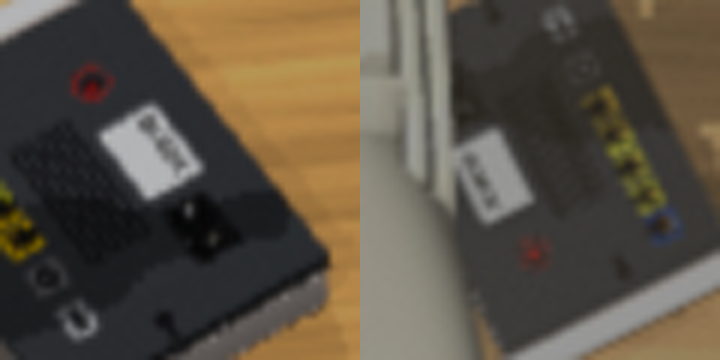

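The rocker is at scene (284,193). I'll compare it with the first picture side by side.

```bash
python3 - <<'E'
from h import *
a=cv2.imread("sceneraw0.png");b=cv2.imread("sceneraw1.png")
z=lambda im:cv2.resize(cv2.convertScaleAbs(im[182:204,272:296],alpha=1.6,beta=10),None,fx=15,fy=15,interpolation=cv2.INTER_NEAREST)
cv2.imwrite("pics/cmp.png",np.hstack([z(a),z(b)]))
E
```

```text
(no output)
```

View pics/cmp.png

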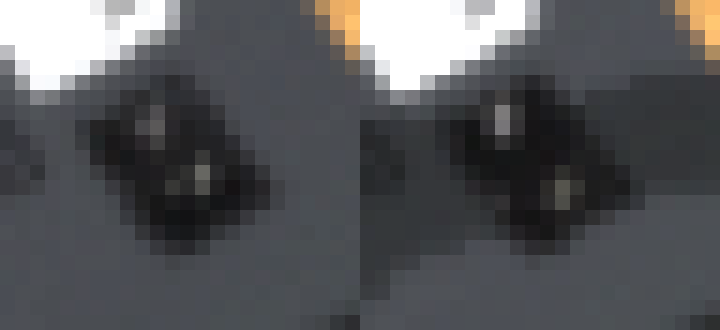

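The OFF mark has brightened and risen and the ON bar has moved down. The TCP also reached 2.2 mm above the panel over the ON half, so the rocker is on. Now to the stylus.

```bash
python3 -m inch '[[0.4,0.27,0,0,0,0,-1],[0.9,0.25,0,0,0,0,-1],[0.9,0.25,0,0,0,0,-1],[0.9,0.25,0,0,0,0,-1],[0.9,0.25,0,0,0,0,-1],[0.7,0,0,0,0,0,-1],[0.28,0,0.4,0,0,0,-1],[0,0,0.4,0,0,0,-1]]'
python3 -m inch '[[0,0,0.4,0,0,0,-1],[0,0,0.4,0,0,0,-1],[0,0,0.4,0,0,0,-1],[0,0,0,0,0,0,-1],[0,0,0,0,0,0,-1],[0,0,0,0,0,0,-1],[0,0,0,0,0,0,-1],[0,0,0,0,0,0,-1]]'
python3 - <<'E'
from h import *
go(.5155,.16,.069,92)
z=lambda im,x,y,w,h,s:cv2.resize(im[y:y+h,x:x+w],None,fx=s,fy=s,interpolation=cv2.INTER_CUBIC)
a,d=bot.camera("scene")
b,e=bot.camera("top")
cv2.imwrite("pics/s3.png",np.hstack([z(a,320,110,80,120,5),z(b,255,160,80,120,5)]))
E
```

```text
clock: 8.25
eef_pos: [0.5157, 0.1609, 0.2067]
tool_rot: [0.693, 0.721, 0.0, 0.0]
ft_force: [-0.4, -0.4, 0.5]
grip_width: 0.0857
clock: 9.05
eef_pos: [0.516, 0.1599, 0.1781]
tool_rot: [0.694, 0.72, 0.0, 0.0]
ft_force: [0.1, -0.3, -1.0]
grip_width: 0.0854
t 9.05 pos [0.516  0.1599 0.1781] az 92.14 tilt [ 1.1e-03  3.0e-04 -1.0e+00] q [0.3  0.35 0.01 1.23 0.   0.26] F [ 0.1 -0.3 -1. ] w 0.0854
units of shift [ 4.000e-03 -2.300e-02  4.364e+00]
wz total units 0.0008
```

View pics/s3.png

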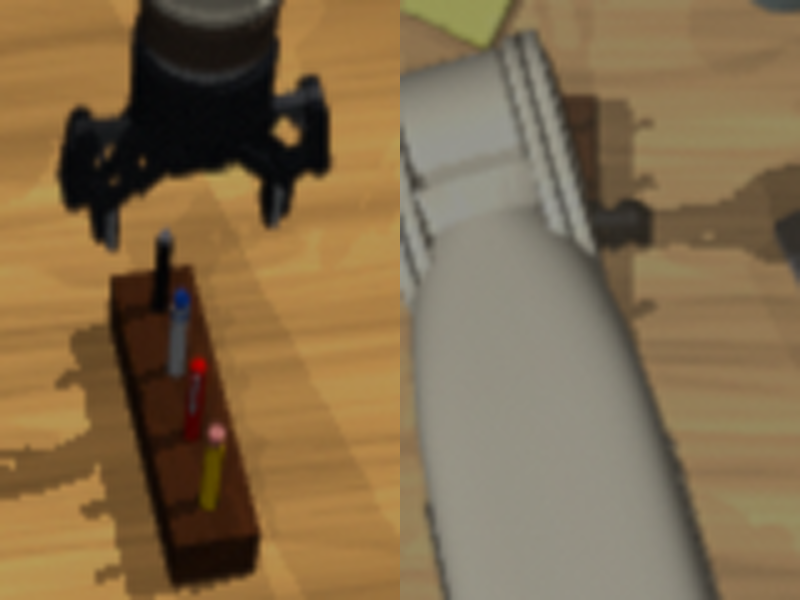

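The fingers straddle the row of pens, with the stylus at scene (355,172) between them. Descending.

```bash
python3 -m inch '[[0,-0.02,0.4,0,0,0,-1],[0,0,0.7,0,0,0,-1],[0,0,0.8,0,0,0,-1],[0,0,0.8,0,0,0,-1],[0,0,0.8,0,0,0,-1],[0,0,0.5,0,0,0,-1],[0,0,0.3,0,0,0,-1],[0,0,0,0,0,0,-1]]'
python3 - <<'E'
from h import *
go(.5155,.16,.069,92)
z=lambda im,x,y,w,h,s:cv2.resize(im[y:y+h,x:x+w],None,fx=s,fy=s,interpolation=cv2.INTER_CUBIC)
a,d=bot.camera("scene")
cv2.imwrite("pics/s4.png",z(a,310,120,100,110,5))
E
```

```text
clock: 9.95
eef_pos: [0.5144, 0.1596, 0.069]
tool_rot: [0.694, 0.72, -0.001, -0.001]
ft_force: [0.0, -0.2, -0.4]
grip_width: 0.0854
t 9.95 pos [0.5144 0.1596 0.069 ] az 92.14 tilt [-2.e-03 -6.e-04 -1.e+00] q [ 0.3   0.44 -0.15  0.98  0.    0.26] F [ 0.  -0.2 -0.4] w 0.0854
units of shift [ 0.016  0.045 -0.002]
wz total units 0.0008
```

View pics/s4.png

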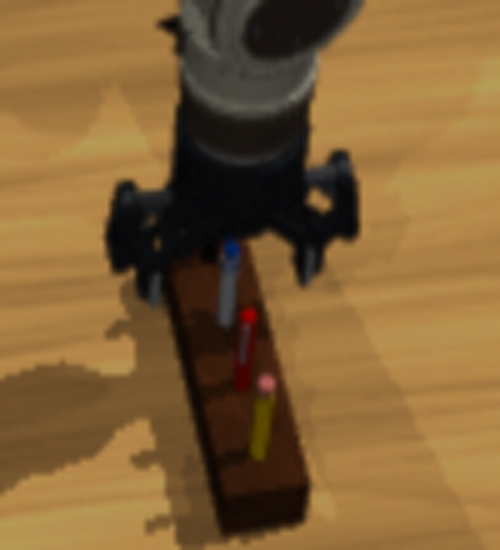

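```bash
python3 - <<'E'
from h import *
for P in ((.5155,.16,.05),(.5155,.16,.082),(.5155,.16,.126),(.5147,.205,.082),(.5158,.115,.082)):
    p=proj("scene",P)[0]; print(P,p.round(1),((p-[310,120])*5).round(0))
E
```

```text
(0.5155, 0.16, 0.05) [354.2 182.8] [221. 314.]
(0.5155, 0.16, 0.082) [354.8 176.9] [224. 284.]
(0.5155, 0.16, 0.126) [355.6 168.4] [228. 242.]
(0.5147, 0.205, 0.082) [369.4 175. ] [297. 275.]
(0.5158, 0.115, 0.082) [340.1 178.6] [151. 293.]
```

Fingertips and stylus show the same small offset from prediction, so they are aligned with each other. Closing.

```bash
python3 -m inch '[[0.01,0.04,0,0,0,0,-1],[0,0,0,0,0,0,1],[0,0,0,0,0,0,1],[0,0,0,0,0,0,1],[0,0,0,0,0,0,1],[0,0,0,0,0,0,1],[0,0,0,0,0,0,1],[0,0,0,0,0,0,1]]'
python3 -m inch '[[0,0,-0.2,0,0,0,1],[0,0,-0.4,0,0,0,1],[0,0,-0.6,0,0,0,1],[0,0,-0.6,0,0,0,1],[0,0,-0.6,0,0,0,1],[0,0,-0.6,0,0,0,1],[0,0,-0.6,0,0,0,1],[0,0,-0.4,0,0,0,1]]'
python3 -c "
from h import *
go(.5155,.16,.20,92)"
```

```text
clock: 10.8
eef_pos: [0.5162, 0.16, 0.0701]
tool_rot: [0.694, 0.72, 0.0, 0.0]
ft_force: [0.4, -0.3, 0.5]
grip_width: 0.0084
clock: 11.6
eef_pos: [0.5167, 0.1603, 0.1721]
tool_rot: [0.694, 0.72, 0.001, 0.001]
ft_force: [0.1, 0.3, -0.0]
grip_width: 0.0085
t 11.6 pos [0.5167 0.1603 0.1721] az 92.14 tilt [ 2.2e-03  8.0e-04 -1.0e+00] q [0.3  0.35 0.   1.22 0.   0.26] F [ 0.1  0.3 -0. ] w 0.0085
units of shift [-0.008 -0.045 -1.115]
wz total units 0.0008
```

```bash
python3 -m inch '[[0,0,-0.8,0,0,0,1],[0,0,-0.8,0,0,0,1],[0,0,-0.4,0,0,0,1],[0,0,0,0,0,0,1],[-0.5,-0.2,0,0,0,0,1],[-0.9,-0.3,0,0,0,0,1],[-0.9,-0.3,0,0,0,0,1],[-0.9,-0.3,0,0,0,0,1]]'
python3 -m inch '[[-0.9,-0.3,0,0,0,0,1],[-0.9,-0.3,0,0,0,0,1],[-0.9,-0.3,0,0,0,0,1],[-0.9,-0.3,0,0,0,0,1],[-0.9,-0.3,0,0,0,0,1],[-0.9,-0.3,0,0,0,0,1],[-0.9,-0.3,0,0,0,0,1],[0,0,0,0,0,0,1]]'
python3 - <<'E'
from h import *
go(.4235,-.111,.16,92)
z=lambda im,x,y,w,h,s:cv2.resize(im[y:y+h,x:x+w],None,fx=s,fy=s,interpolation=cv2.INTER_CUBIC)
a,d=bot.camera("scene")
b,e=bot.camera("top")
cv2.imwrite("pics/s5.png",np.hstack([z(a,210,80,100,140,4),z(b,300,160,100,140,4)]))
E
```

```text
clock: 12.4
eef_pos: [0.4899, 0.0774, 0.2184]
tool_rot: [0.694, 0.72, -0.002, -0.001]
ft_force: [0.1, -0.7, -0.4]
grip_width: 0.0083
clock: 13.2
eef_pos: [0.4427, -0.0826, 0.2187]
tool_rot: [0.695, 0.719, -0.001, -0.001]
ft_force: [-0.5, 0.2, -0.1]
grip_width: 0.0081
t 13.2 pos [ 0.4427 -0.0826  0.2187] az 91.9 tilt [-3.4e-03 -4.0e-04 -1.0e+00] q [-0.18  0.15 -0.14  1.28 -0.   -0.22] F [-0.5  0.2 -0.1] w 0.0081
units of shift [-1.109 -0.798  2.352]
wz total units -0.0005
```

View pics/s5.png

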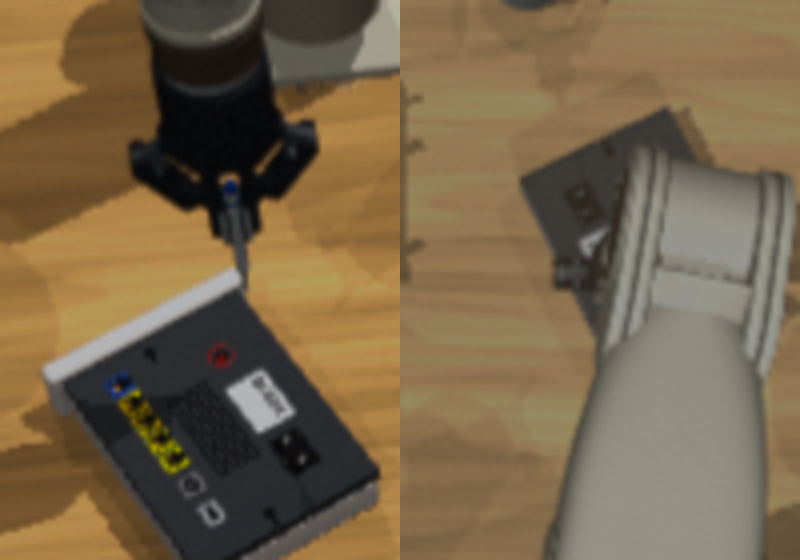

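```bash
python3 - <<'E'
from h import *
a,d=bot.camera("scene"); cv2.imwrite("scene5.png",a); np.save("scene5.npy",d)
cv2.imwrite("pics/s6.png",cv2.resize(cv2.convertScaleAbs(a[110:165,240:300],alpha=1.7),None,fx=10,fy=10,interpolation=cv2.INTER_NEAREST))
K,dc,R,t=cal("scene")
o=bot.get_obs(); Rt=Ro.from_quat(o["tool_rot"]).as_matrix()
for v in range(124,156,2):
    r=d[v,260:276]; u=260+int(np.argmin(np.where(r>0,r,9)))
    p=cv2.undistortPoints(np.array([[[u,v]]],float),K,dc)[0,0]
    X=R.T@(np.array([p[0],p[1],1])*d[v,u]-t); print(v,u,X.round(4),"tool mm",(Rt.T@(X-o["eef_pos"])*1e3).round(1))
for zz in (0.05,-.019,-.062):
    print(proj("scene",o["eef_pos"]+[0,0,zz]))
E
```

```text
124 261 [ 0.4637 -0.0954  0.3051] tool mm [-15.8  18.8 -85.9]
126 262 [ 0.462  -0.0938  0.2948] tool mm [-14.1  17.1 -75.6]
128 262 [ 0.4627 -0.0947  0.2877] tool mm [-15.   17.8 -68.4]
130 263 [ 0.4588 -0.0932  0.2747] tool mm [-13.4  14.  -55.4]
132 262 [ 0.4604 -0.0967  0.2688] tool mm [-17.   15.5 -49.5]
134 263 [ 0.4533 -0.0954  0.2517] tool mm [-15.5   8.5 -32.4]
136 263 [ 0.4543 -0.0963  0.2445] tool mm [-16.4   9.5 -25.2]
138 267 [ 0.4605 -0.086   0.2415] tool mm [ -6.3  16.  -22.2]
140 266 [ 0.4562 -0.0899  0.2282] tool mm [-10.   11.6  -9. ]
142 270 [ 0.4512 -0.0799  0.2114] tool mm [0.1 7.  7.8]
144 270 [ 0.4494 -0.0809  0.2003] tool mm [-0.8  5.1 19. ]
146 270 [ 0.4495 -0.0818  0.1914] tool mm [-1.8  5.2 27.9]
148 271 [ 0.4477 -0.08    0.1796] tool mm [ 0.2  3.5 39.7]
150 271 [ 0.4456 -0.081   0.1676] tool mm [-0.8  1.4 51.6]
152 272 [ 0.4472 -0.0789  0.1598] tool mm [ 1.2  3.1 59.4]
154 261 [ 0.3719 -0.118   0.0595] tool mm [-35.2 -73.4 159.9]
[[267.57778128 126.71641646]]
[[270.09194065 142.58140162]]
[[271.54881403 151.78486295]]
```

View pics/s6.png

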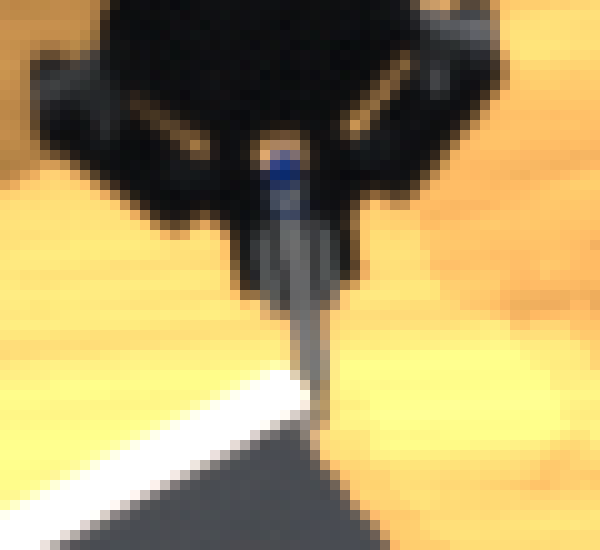

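The stylus is held upright on the TCP axis to within 1–2 mm: blue end at scene (268,127), tip at (272,151), both as predicted. Moving over the hole.

```bash
python3 -m inch '[[-0.5,-0.35,0,0,0,0,1],[-0.5,-0.35,0,0,0,0,1],[-0.12,-0.06,0.3,0,0,0,1],[0,0,0.7,0,0,0,1],[0,0,0.8,0,0,0,1],[0,0,0.7,0,0,0,1],[0,0,0.4,0,0,0,1],[0,0,0,0,0,0,1]]'
python3 -m inch '[[0,0,0.3,0,0,0,1],[0,0,0.2,0,0,0,1],[0,0,0,0,0,0,1],[0,0,0,0,0,0,1],[0,0,0,0,0,0,1],[0,0,0,0,0,0,1],[0,0,0,0,0,0,1],[0,0,0,0,0,0,1]]'
cat > tip.py <<'E'
from h import *
import sys
go(.4242,-.1115,.128)
a,d=bot.camera("scene"); k=sys.argv[1]; cv2.imwrite(f"sc_{k}.png",a); np.save(f"sc_{k}.npy",d)
cv2.imwrite(f"pics/t{k}.png",cv2.resize(cv2.convertScaleAbs(a[135:185,240:295],alpha=1.7),None,fx=10,fy=10,interpolation=cv2.INTER_NEAREST))
o=bot.get_obs()
for zz in (-.062,-.05,-.019): print(zz,proj("scene",o["eef_pos"]+[0,0,zz]))
print("hole",proj("scene",(.4242,-.1115,.05)))
E
python3 tip.py 1
```

```text
clock: 14.15
eef_pos: [0.426, -0.108, 0.1458]
tool_rot: [0.693, 0.721, -0.001, -0.002]
ft_force: [-0.4, 0.4, 0.2]
grip_width: 0.0082
clock: 14.95
eef_pos: [0.4272, -0.109, 0.1352]
tool_rot: [0.694, 0.72, 0.0, 0.0]
ft_force: [0.2, 0.0, -0.6]
grip_width: 0.0085
t 14.95 pos [ 0.4272 -0.109   0.1352] az 92.13 tilt [ 3.e-04 -0.e+00 -1.e+00] q [-0.25  0.19 -0.32  1.06  0.   -0.29] F [ 0.2  0.  -0.6] w 0.0085
units of shift [-0.096 -0.123  0.288]
-0.062 [[264.54883555 165.04020125]]
-0.05 [[264.12311254 162.75079088]]
-0.019 [[262.99466756 156.68469205]]
hole [[264.49182764 168.70284469]]
```

View pics/t1.png

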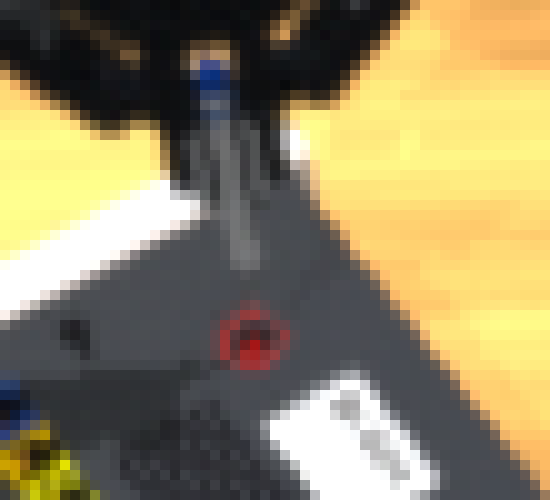

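The ring is at scene (265,169). Stylus and ring show the same small bias against their predictions, so the estimate stands. Aligning and lowering slowly while watching the force.

```bash
python3 -m inch '[[-0.1,-0.12,0,0,0,0,1],[0,0,0.2,0,0,0,1],[0,0,0.2,0,0,0,1],[0,0,0.2,0,0,0,1],[0,0,0.15,0,0,0,1],[0,0,0,0,0,0,1],[0,0,0,0,0,0,1],[0,0,0,0,0,0,1]]'
python3 tip.py 2
```

```text
clock: 15.8
eef_pos: [0.4244, -0.1116, 0.1164]
tool_rot: [0.694, 0.72, 0.0, 0.0]
ft_force: [-0.5, -0.6, 0.0]
grip_width: 0.0084
t 15.8 pos [ 0.4244 -0.1116  0.1164] az 92.15 tilt [ 3.e-04 -1.e-04 -1.e+00] q [-0.26  0.21 -0.35  1.01  0.   -0.29] F [-0.5 -0.6  0. ] w 0.0084
units of shift [ 0.003 -0.007 -0.462]
-0.062 [[264.30596127 167.92327906]]
-0.05 [[263.8836315  165.68057358]]
-0.019 [[262.76453495 159.74006595]]
hole [[264.49182764 168.70284469]]
```

View pics/t2.png

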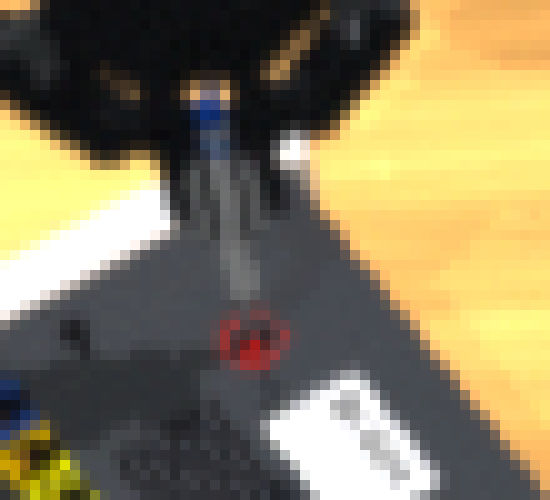

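```bash
python3 -m inch '[[0,0,0.06,0,0,0,1],[0,0,0.06,0,0,0,1],[0,0,0.06,0,0,0,1],[0,0,0.06,0,0,0,1],[0,0,0.05,0,0,0,1],[0,0,0,0,0,0,1],[0,0,0,0,0,0,1],[0,0,0,0,0,0,1]]'
python3 tip.py 3
```

```text
clock: 16.65
eef_pos: [0.4242, -0.1116, 0.1091]
tool_rot: [0.694, 0.72, 0.0, 0.0]
ft_force: [0.1, 0.0, -1.2]
grip_width: 0.0086
t 16.65 pos [ 0.4242 -0.1116  0.1091] az 92.14 tilt [ 1.e-04 -0.e+00 -1.e+00] q [-0.26  0.22 -0.36  0.99  0.   -0.29] F [ 0.1  0.  -1.2] w 0.0086
units of shift [ 0.003 -0.002 -0.755]
-0.062 [[264.57071031 169.25100395]]
-0.05 [[264.15208151 167.02713483]]
-0.019 [[263.04292221 161.13719502]]
hole [[264.49182764 168.70284469]]
```

View pics/t3.png

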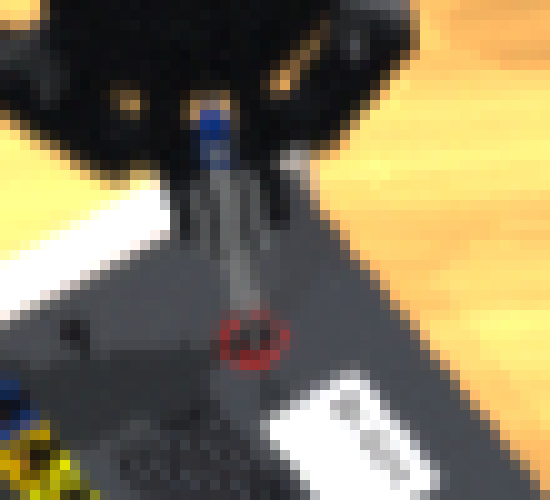

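No contact force yet, and the tip hides the red button, so it is in the hole. Pressing on.

```bash
python3 -m inch '[[0,0,0.04,0,0,0,1],[0,0,0.04,0,0,0,1],[0,0,0.04,0,0,0,1],[0,0,0.04,0,0,0,1],[0,0,0,0,0,0,1],[0,0,0,0,0,0,1],[0,0,0,0,0,0,1],[0,0,0,0,0,0,1]]'
python3 -m inch '[[0,0,0.04,0,0,0,1],[0,0,0.04,0,0,0,1],[0,0,0.04,0,0,0,1],[0,0,0,0,0,0,1],[0,0,0,0,0,0,1],[0,0,0,0,0,0,1],[0,0,0,0,0,0,1],[0,0,0,0,0,0,1]]'
python3 -c "
from h import *
go(.4242,-.1115,.102)"
```

```text
clock: 17.5
eef_pos: [0.4243, -0.1116, 0.1052]
tool_rot: [0.694, 0.72, 0.0, 0.0]
ft_force: [-0.5, 0.1, 2.1]
grip_width: 0.0086
clock: 18.3
eef_pos: [0.4243, -0.1116, 0.1021]
tool_rot: [0.694, 0.72, 0.0, 0.0]
ft_force: [-0.4, 0.6, 4.2]
grip_width: 0.0087
t 18.3 pos [ 0.4243 -0.1116  0.1021] az 92.14 tilt [ 3.e-04 -1.e-04 -1.e+00] q [-0.26  0.23 -0.37  0.97  0.   -0.29] F [-0.4  0.6  4.2] w 0.0087
units of shift [ 0.003 -0.005  0.006]
```

Contact came at TCP z ≈ 0.106 and the force rises like the button spring. Pushing to the stop with some margin.

```bash
python3 -m inch '[[0,0,0.04,0,0,0,1],[0,0,0,0,0,0,1],[0,0,0.04,0,0,0,1],[0,0,0,0,0,0,1],[0,0,0,0,0,0,1],[0,0,0,0,0,0,1],[0,0,0,0,0,0,1],[0,0,0,0,0,0,1]]'
python3 -c "
from h import *
go(.4242,-.1115,.102)"
python3 -m inch '[[0,0,0.03,0,0,0,1],[0,0,0,0,0,0,1],[0,0,0,0,0,0,1],[0,0,0,0,0,0,1],[0,0,0,0,0,0,1],[0,0,0,0,0,0,1],[0,0,0,0,0,0,1],[0,0,0,0,0,0,1]]'
python3 -c "
from h import *
go(.4242,-.1115,.102)"
```

```text
clock: 19.1
eef_pos: [0.4247, -0.1116, 0.1012]
tool_rot: [0.694, 0.72, 0.0, 0.001]
ft_force: [-2.4, 0.9, 12.7]
grip_width: 0.0087
t 19.1 pos [ 0.4247 -0.1116  0.1012] az 92.14 tilt [ 1.6e-03 -3.0e-04 -1.0e+00] q [-0.26  0.23 -0.37  0.97  0.   -0.29] F [-2.4  0.9 12.7] w 0.0087
units of shift [ 0.006 -0.022 -0.033]
clock: 19.9
eef_pos: [0.4249, -0.1117, 0.1009]
tool_rot: [0.694, 0.72, 0.001, 0.001]
ft_force: [-3.0, 1.3, 16.1]
grip_width: 0.0083
t 19.9 pos [ 0.4249 -0.1117  0.1009] az 92.14 tilt [ 2.2e-03 -4.0e-04 -1.0e+00] q [-0.26  0.23 -0.37  0.97  0.   -0.29] F [-3.   1.3 16.1] w 0.0083
units of shift [ 0.007 -0.028 -0.042]
```

The force jumped from 4 to 16 N within about 1 mm, so the button is on its stop. Holding for over 5 s.

```bash

python3 -m inch '[[0,0,0,0,0,0,1],[0,0,0,0,0,0,1],[0,0,0,0,0,0,1],[0,0,0,0,0,0,1],[0,0,0,0,0,0,1],[0,0,0,0,0,0,1],[0,0,0,0,0,0,1],[0,0,0,0,0,0,1]]'
python3 -m inch '[[0,0,0,0,0,0,1],[0,0,0,0,0,0,1],[0,0,0,0,0,0,1],[0,0,0,0,0,0,1],[0,0,0,0,0,0,1],[0,0,0,0,0,0,1],[0,0,0,0,0,0,1],[0,0,0,0,0,0,1]]'
python3 -m inch '[[0,0,0,0,0,0,1],[0,0,0,0,0,0,1],[0,0,0,0,0,0,1],[0,0,0,0,0,0,1],[0,0,0,0,0,0,1],[0,0,0,0,0,0,1],[0,0,0,0,0,0,1],[0,0,0,0,0,0,1]]'
python3 -m inch '[[0,0,0,0,0,0,1],[0,0,0,0,0,0,1],[0,0,0,0,0,0,1],[0,0,0,0,0,0,1],[0,0,0,0,0,0,1],[0,0,0,0,0,0,1],[0,0,0,0,0,0,1],[0,0,0,0,0,0,1]]'
python3 -m inch '[[0,0,0,0,0,0,1],[0,0,0,0,0,0,1],[0,0,0,0,0,0,1],[0,0,0,0,0,0,1],[0,0,0,0,0,0,1],[0,0,0,0,0,0,1],[0,0,0,0,0,0,1],[0,0,0,0,0,0,1]]'
python3 -m inch '[[0,0,0,0,0,0,1],[0,0,0,0,0,0,1],[0,0,0,0,0,0,1],[0,0,0,0,0,0,1],[0,0,0,0,0,0,1],[0,0,0,0,0,0,1],[0,0,0,0,0,0,1],[0,0,0,0,0,0,1]]'
python3 -m inch '[[0,0,0,0,0,0,1],[0,0,0,0,0,0,1],[0,0,0,0,0,0,1],[0,0,0,0,0,0,1],[0,0,0,0,0,0,1],[0,0,0,0,0,0,1],[0,0,0,0,0,0,1],[0,0,0,0,0,0,1]]'
python3 - <<'E'
from h import *
go(.4242,-.1115,.101)
a,_=bot.camera("scene")
z=lambda im,x,y,w,h,s:cv2.resize(cv2.convertScaleAbs(im[y:y+h,x:x+w],alpha=1.6),None,fx=s,fy=s,interpolation=cv2.INTER_CUBIC)
cv2.imwrite("pics/end.png",z(a,215,110,180,130,4.4))
E
```

```text
clock: 20.7
eef_pos: [0.4249, -0.1117, 0.1009]
tool_rot: [0.694, 0.72, 0.001, 0.001]
ft_force: [-3.6, 1.0, 15.6]
grip_width: 0.0081
clock: 21.5
eef_pos: [0.4249, -0.1117, 0.1009]
tool_rot: [0.694, 0.72, 0.001, 0.001]
ft_force: [-3.7, 1.0, 15.4]
grip_width: 0.008
clock: 22.3
eef_pos: [0.4249, -0.1117, 0.1009]
tool_rot: [0.694, 0.72, 0.001, 0.001]
ft_force: [-3.1, 1.3, 15.7]
grip_width: 0.0087
clock: 23.1
eef_pos: [0.4249, -0.1117, 0.101]
tool_rot: [0.694, 0.72, 0.001, 0.001]
ft_force: [-2.5, 1.4, 15.8]
grip_width: 0.0084
clock: 23.9
eef_pos: [0.4249, -0.1117, 0.101]
tool_rot: [0.694, 0.72, 0.001, 0.001]
ft_force: [-2.3, 0.7, 16.1]
grip_width: 0.0088
clock: 24.7
eef_pos: [0.4249, -0.1116, 0.1009]
tool_rot: [0.694, 0.72, 0.001, 0.001]
ft_force: [-2.1, 0.6, 16.5]
grip_width: 0.0086
clock: 25.5
eef_pos: [0.4249, -0.1117, 0.1009]
tool_rot: [0.694, 0.72, 0.001, 0.001]
ft_force: [-2.5, 2.0, 15.5]
grip_width: 0.0086
t 25.5 pos [ 0.4249 -0.1117  0.1009] az 92.15 tilt [ 2.2e-03 -4.0e-04 -1.0e+00] q [-0.26  0.23 -0.37  0.97  0.   -0.29] F [-2.5  2.  15.5] w 0.0086
units of shift [ 0.007 -0.029 -0.002]
```

View pics/end.png

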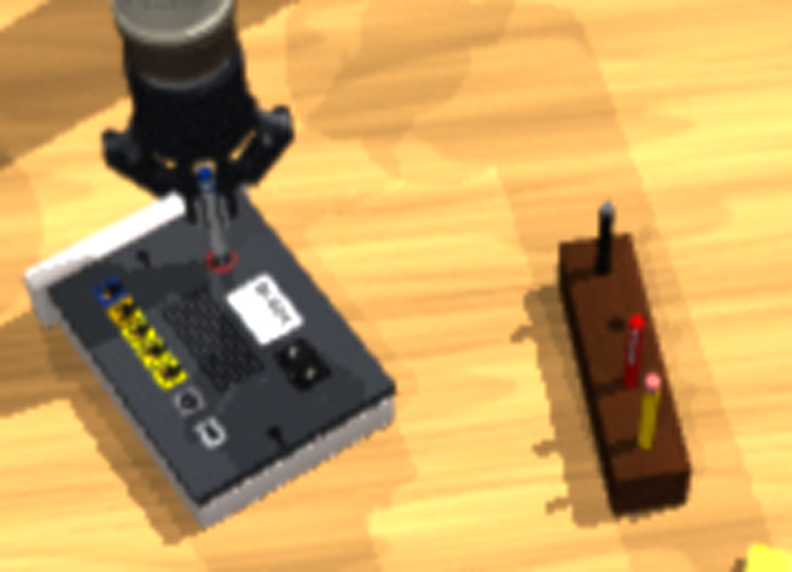

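The picture shows the stylus gripped with its tip in the ring at scene (265,169), the other three pens in place, and the rocker clear. Force is steady at about 16 N. Handing in.

```bash
python3 -c "
from workcell import bot
print(bot.job_done()); print(bot.get_obs()['ft_force'])"
```

```text
the job is handed in; nothing more can be done
None
the job is handed in; nothing more can be done
```

I switched the router on and moved the stylus from the pen block to the reset hole. I held the button down for over 5.6 s and handed the job in at about 25.6 s with the stylus still gripped and pressing.

- **Rocker:** I pressed the ON half with the closed fingers down to 2.2 mm above the panel, where it should be level. Pictures before and after showed its marks tilting over. At this resolution the picture alone is weak evidence, so I relied mainly on the depth reached.
- **Reset button:** Contact came about 6 mm below the panel, and the force rose to about 4 N, as expected of its spring. It then hit a hard stop and stayed at 15.4–16.5 N for the whole hold, with the tool position steady to within 0.1 mm.
- **Grip:** The stylus stood upright within about 1°. The gripper read 8.0–8.8 mm on the 10 mm barrel, which disagrees with the size given, but nothing slipped.
- **Surroundings:** The last picture shows the other three pens still in the block. It does not cover most of the other desk items, but the arm went nowhere near them.
- **Cameras:** The two views disagreed by about 2–3 mm on the hole and rocker positions. I aimed between them, and the tip went in without touching the rim.

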